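# Open the double-latched lock-up case

## Robot

A 6-joint arm with a two-finger parallel gripper is mounted at the origin on a cart in front of the work surface, level with it; the furniture and walls round the work are solid. World frame = base frame: x ahead of the robot, y to its left, z up, the work surface at z = 0. Lengths are in m, angles in rad, forces in N, time in s.
With the tool pointing down it reaches from about 0.35 to 0.775 m from the base axis. Payload 7.3 kg.
Tool frame: the origin (TCP) lies midway between the tips of the shut fingers; the grasp point (between the pads) lies 19 mm behind it (robot.grip_depth is the z of the grasp point in the tool frame, in m); z points along the fingers, y is the line along which they close (so a half turn about z gives the same grasp; the last joint's range is limited). The gripper opens to 92 mm and grips with 3 to 60 N. Pads are 19 mm wide; open, the fingers measure 130 mm over their backs; the gripper's body (75 mm by 190 mm) begins 47 mm behind the grasp point.
Start: joints at [1.148, 0.342, 1.524, -0, 1.275, -0.146], TCP at [0.143, 0.505, 0.227] pointing down, gripper open.
Joint ranges: [-2.53, 2.53], [-0.77, 2.02], [0.04, 2.7], [-1, 4.14], [0.28, 2.66], [-3.11, 3.11]. Speed limits (rad/s): [2.57, 2.57, 3.14, 3.14, 3.14, 3.14].

## Interface

Orientations are given as [roll, pitch, yaw] about the fixed x, y, z axes, in that order (R = Rz(yaw) Ry(pitch) Rx(roll)).
In Python, from cell import robot, viewer gives the robot as it stands.
- The arm moves only by the tool step_arm, never from a script. Its argument "increments" is a list of rows, each an object with "delta_pos": the shift along the tool's x, y, z in cm, a list of three; "dr": the turn, a rotation vector about the tool's x, y, z in degrees, a list of three; "fingers": the closure, from -1 (fully open) to 1 (shut), so that 0 is half open. In form: [{"delta_pos": [tx, ty, tz], "dr": [wx, wy, wz], "fingers": fingers}, ...]. A call has exactly 5 rows; each row is the pose to reach, as a shift and turn from the pose commanded when the call began, along the tool's axes at that moment; what a row does not reach only later rows make up. A row lasts 1/8 s, in which the tool goes at most 62.5 mm and 10.7 degrees, less where a joint would pass 70% of its speed; a pose out of reach is approached as far as the arm can. A call with a gripper value outside its range is refused whole. The fingers move at their own pace and stop on an object; "newtons" is the grip in N (left out, the last holds). Time passes only in rows, so rows that repeat a pose let the fingers close, or fill a call up. It gives the time, the measured TCP pose, the force, the opening and the grip force at its end, in the units of the state.
- robot.observe(): the state, without advancing time (a new reading comes with each control period).
- viewer.read_camera(name): name is "scene" or "top"; returns the picture (420x560x3 uint8, red, green, blue); there is no depth.
- viewer.camera_params(name): a dict with "K" (3x3 intrinsics, pixels), "T" (4x4, takes a point from camera to world coordinates). Camera axes: x right, y down, z forward; pixel columns grow to the right and rows downward; lengths in m; the calibration is good to about 2 mm. A picture is of the moment at which its call begins. camera_params takes no time and is no camera call.
- robot.hand_in(): hands the job in; it is judged then, once.
The state is a dict: "time": time; "qpos": joint angles; "qvel": joint speeds; "joint_efforts": joint torques, N m; "tool_pos": TCP position; "tool_rot": TCP orientation; "contact_force": force on the tool from outside, world axes, zero at the start; "torque": the same for the moment, N m; "opening": finger opening in m; "grip_force": force on a finger pad.
Only numpy, scipy, OpenCV 4.12 (cv2) and the standard library are available. Lean on these libraries where they do the work, as an engineer would, in place of code of your own. Each camera call takes 0.05 s, during which the arm holds its last target. There are 200 camera calls.

## Task

Open the grey case with the blue lid. First free the red wing knob: push it into the panel against its spring, turn it a quarter turn clockwise and let it spring back out, so that its yellow lobe no longer blocks the bolt; then slide the bolt by its black fin fully across towards the knob, and last raise the lid by its bar handle at least halfway to upright, where it stays by itself. Let go of everything and leave the things round the case where they are.

Things in the scene. Friction and masses are not known exactly. Their poses are not given: they have to be found in the camera images.
- lockup_case: The case, fixed to the desk: 176 deep (x) x 260 wide (y) x 94 mm high, grey, with a blue lid 12 mm thick on its rear 85 mm, top at 94 mm. Origin at the centre of its underside, x towards its back, y to its left, z up. Its sloping front panel faces the robot, turned towards the robot's left (case yaw -0.45 to -0.9).
- panel_foot (a point): Middle of the lower edge of the sloping front panel, on its surface, 40 mm above the desk. x up the slope, y left, z the panel's outward normal, which leans 25 degrees from vertical towards the case front. The panel is 100 mm up the slope by 260 mm wide. Knob axis at x 60, y +75 mm; closed bolt fin at x 60, y -6 mm.
- knob_grip (a point): Middle of the red wing of the knob, 30 mm out from the panel when out. z: the panel's outward normal, the turning axis; -y: along the wing to the lobe (closed: right, to the bolt; freed: down the slope). Wing 42 mm long, 12 mm thick, 14 to 40 mm out from the panel; below it a 30 mm round collar. Grip it across its thickness, tool along the normal.
- lobe_tip (a point): Tip of the knob's yellow lobe, the part that blocks the bolt: 40 mm from the knob's axis along its -y, 16 mm wide, 5 mm thick, its top 13.5 mm out from the panel. It turns and sinks with the knob.
- knob_push (a joint): How far the knob is pushed in along the panel normal, m: 0 out, 0.007 fully in. The spring takes 4 N at rest and 8.4 N fully in.
- turn_knob (a joint): Turn of the knob, rad: 0 closed, grows clockwise seen from outside to 1.571 freed (end stop). A hidden bayonet keeps it near 0 or near 1.571 unless it is pushed in more than 5 mm; part way it stays in; let go within 0.14 rad of the end it springs out by itself; friction 0.03 N m.
- bolt_grip (a point): On the black fin of the steel bolt, 30 mm out from the panel. x up the slope, y left along the bolt, z the panel's normal. Fin 24 mm (x) by 10 mm (y), 11 to 41 mm out from the panel. The bar (16 mm wide, top 11 mm out) runs under one 18 mm wide guide strap, 15 mm out, 21 mm right of the closed fin.
- bolt_tip (a point): Right end of the bolt bar, 54 mm right of the fin, 7.5 mm out from the panel. Closed, it lies over the lid's steel hasp plate, inside a small loop (43 mm right of the closed fin, 15 mm out), and holds the lid down.
- bolt (a joint): Slide of the bolt, m: 0 closed, grows as it slides left along the panel (case +y), towards the knob, to 0.028 fully open (end stop). The lobe blocks it after 1 mm until the knob is freed. Friction about 1.5 N; it stays where it is left. The lid is free from about 0.017.
- lid_handle (a point): Middle of the lid's black round bar handle, 10 mm thick, 90 mm long along y between its two posts, centre 32 mm above the lid's top. It turns with the lid: y along the bar, z out of the lid's top face.
- case_lid_hinge (a point): Point on the lid's hinge axis at the back of the case, 82 mm above the desk, axis along the case's y; the handle bar lies 67 mm in front of it and 44 mm above it when the lid is shut.
- case_lid (a joint): Opening of the lid, rad: 0 shut, grows as its front edge rises, up to 1.6. The lid weighs 0.4 kg; the stiff hinge (0.35 N m) holds it wherever it is left.
- white_bowl: Bystander: small white bowl, 123 mm across, 43 mm high. Origin at the centre of its underside.
- marker: Bystander: white and green marker pen, 135 mm long, 16 mm thick, lying in front of the case. Origin at the middle of its underside, long side along its y.
- screwdriver: Bystander: red-handled screwdriver, 204 mm long, 28 mm thick, lying. Origin at the middle of its underside, long side along its y.
- carton: Bystander: small white cardboard box 56 x 85 x 29 mm. Origin at the centre of its underside.

How it is judged:
By the outcome, as a careful person would: the job done as asked, in the order asked, and still so for the second after the job is handed in, with the robot touching nothing.
It also fails if it takes over 48 s, if anything falls off the work surface, if the arm or the gripper's body presses on something with over 40 N, if the wrist force passes 120 N, or if a joint passes its speed limit or range.

## Working session

There is one attempt and no reset: what is moved stays moved. The work goes in short steps, Python scripts to look and compute and a tool call to move; the robot and the scene stay as the last step left them, time stands still between calls to the robot, and variables do not carry over. Pictures are saved under pics/ and viewed, at most 10 in all, crops included, and the job is handed in when it is done.

Besides the shell and the picture viewer there is one more tool, called after "Call:" by a JSON object that holds its "api" and its "payload", one argument or row to a line. step_arm: Moves the arm, as the interface text tells. Its arguments: {"type":"object","properties":{"increments":{"type":"array"},"newtons":{"type":"number"}},"required":["increments"]}

```bash
mkdir -p pics; ls; python3 - <<'E'
from cell import robot, viewer
import cv2
for n in("scene","top"):
    im=viewer.read_camera(n); cv2.imwrite(f"pics/{n}0.png",cv2.resize(im[:,:,::-1],(800,600),interpolation=cv2.INTER_CUBIC))
    p=viewer.camera_params(n); print(n,p["K"].round(1).tolist(),p["T"].round(4).tolist())
s=robot.observe(); print(s["time"],s["tool_pos"],s["tool_rot"],robot.grip_depth)
E
```

```text
pics
scene [[435.7, 0.0, 276.5], [0.0, 435.7, 203.7], [0.0, 0.0, 1.0]] [[0.6399, -0.3542, 0.682, -0.3051], [-0.7684, -0.3026, 0.5638, -0.6199], [0.0067, -0.8849, -0.4658, 0.6689], [0.0, 0.0, 0.0, 1.0]]
top [[433.4, 0.0, 286.3], [0.0, 433.4, 214.7], [0.0, 0.0, 1.0]] [[0.0549, -0.9743, 0.2183, 0.2539], [-0.9985, -0.0534, 0.0125, 0.0322], [-0.0005, -0.2187, -0.9758, 1.2498], [0.0, 0.0, 0.0, 1.0]]
0.1 [0.14331401 0.50469013 0.22612196] [-3.14023656e+00 -1.71285715e-04  2.86477312e+00] -0.0188
```

View pics/scene0.png

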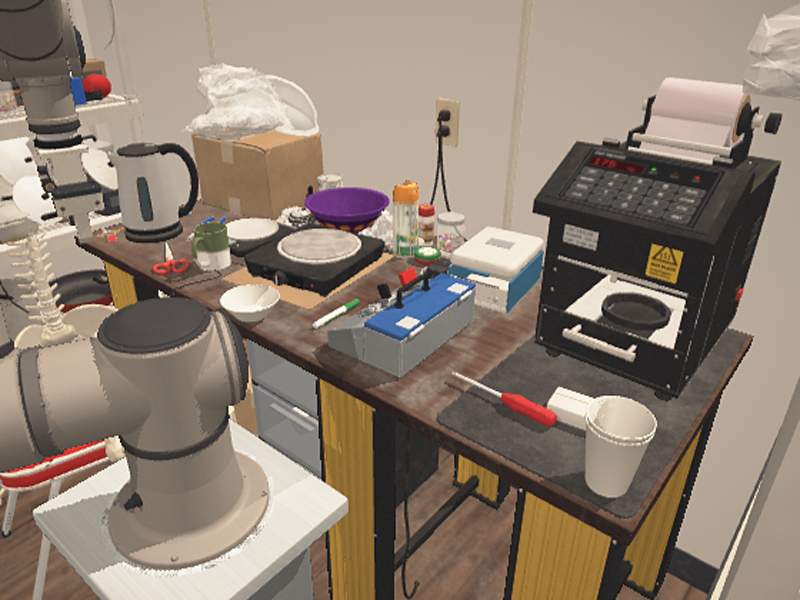

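View pics/top0.png

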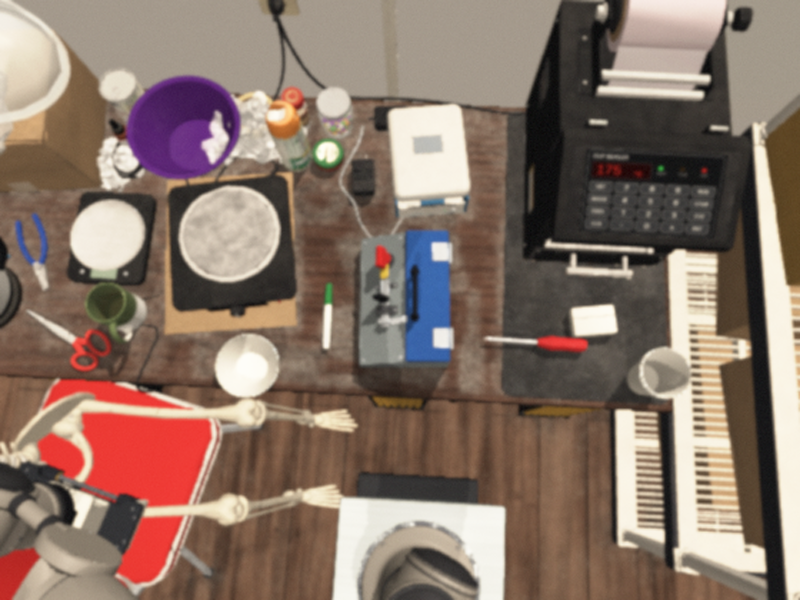

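The top view shows the case at (405,300), with its lid to the right and its panel facing image left. The red knob is at (383,257), the fin near (382,292) and the bar handle at (414,293). I'll enlarge crops of both views to measure.

```bash
python3 - <<'E'
from cell import robot, viewer
import cv2, numpy as np
t=viewer.read_camera("top");s=viewer.read_camera("scene")
np.save("t.npy",t);np.save("s.npy",s)
# top crop x245-325,y155-265 ; scene crop x225-340,y180-265
a=cv2.resize(t[155:265,240:330,::-1],None,fx=5.4,fy=5.4,interpolation=cv2.INTER_CUBIC)
b=cv2.resize(s[180:266,225:339,::-1],None,fx=7,fy=7,interpolation=cv2.INTER_CUBIC)
cv2.imwrite("pics/tc.png",a);cv2.imwrite("pics/sc.png",b)
E
```

```text
(no output)
```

View pics/tc.png

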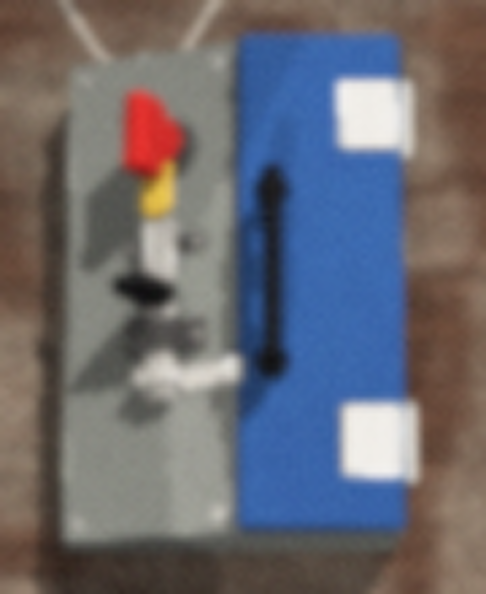

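View pics/sc.png

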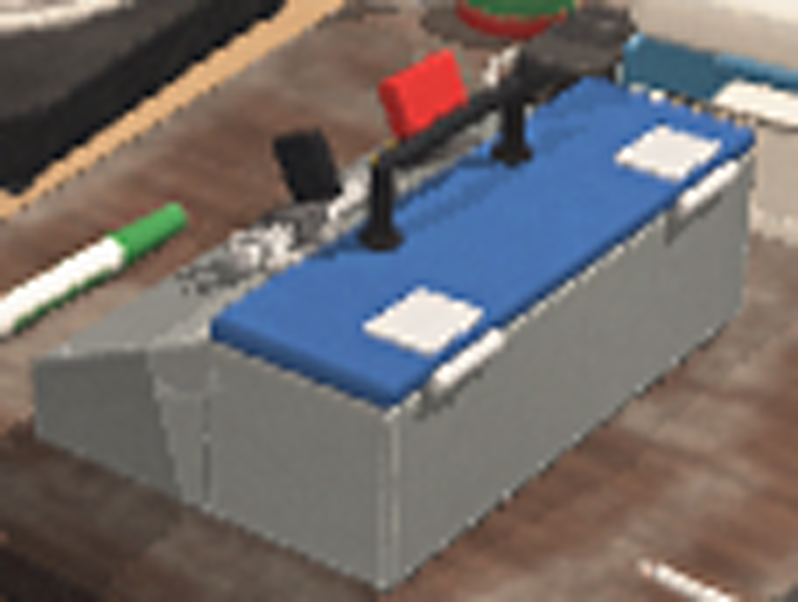

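The crops show the lid corners, handle ends, wing, fin and panel corners clearly. I'll fit the case pose from both views.

```bash
cat > g.py <<'E'
import numpy as np
from scipy.optimize import least_squares
from cell import robot, viewer
P={n:viewer.camera_params(n) for n in("scene","top")}
def proj(n,X):
    T=P[n]["T"];c=(np.asarray(X)-T[:3,3])@T[:3,:3];u=c@P[n]["K"].T;return u[...,:2]/u[...,2:]
def tri(a,b):
    return least_squares(lambda X:np.r_[proj("top",X)-a,proj("scene",X)-b],[.6,.0,.1])
def tc(x,y):return np.array([x/5.4+240-.4,y/5.4+155-.4])
def sc(x,y):return np.array([x/7+225-.43,y/7+180-.43])
def c2w(p,X):
    c,s=np.cos(p[2]),np.sin(p[2]);X=np.asarray(X,float)
    return np.stack([p[0]+c*X[...,0]-s*X[...,1],p[1]+s*X[...,0]+c*X[...,1],X[...,2]+(p[3] if len(p)>3 else 0)],-1)
E
python3 - <<'E'
from g import *
M=lambda *a:np.array(a)/1000
top=[(M(3,130,94),tc(239,36)),(M(88,130,94),tc(402,38)),(M(3,-130,94),tc(238,528)),(M(88,-130,94),tc(406,528)),(M(-88,130,40),tc(70,66)),(M(-88,-130,40),tc(63,545))]
sce=[(M(88,-130,94),sc(393,390)),(M(3,-130,94),sc(212,322)),(M(88,130,94),sc(754,128)),(M(88,-130,0),sc(385,590)),(M(-88,-130,0),sc(37,435)),(M(-88,-130,40),sc(35,360))]
A=np.array([a for a,_ in top+sce]);U=np.array([b for _,b in top+sce])
def f(p):
    W=c2w(p,A);return np.r_[proj("top",W[:6])-U[:6],proj("scene",W[6:])-U[6:]].ravel()
r=least_squares(f,[.55,0,-1.5,0],loss="soft_l1");print(r.x,f(r.x).reshape(-1,2).round(1).tolist())
np.save("pose.npy",r.x)
p=r.x
for nm,a,b in[("lidBR",tc(406,528),sc(393,390)),("handleR",tc(270,362),sc(382,160)),("handleL",tc(270,180),sc(512,82)),
  ("fin top",tc(145,285),sc(300,135)),("wing top",tc(138,128),sc(422,75))]:
    q=tri(a,b);W=q.x;d=W-[p[0],p[1],0];c,s=np.cos(p[2]),np.sin(p[2])
    print(nm,W.round(4),"case",np.round([c*d[0]+s*d[1],-s*d[0]+c*d[1],d[2]],4),q.cost.round(2))
n=np.array([-np.sin(np.radians(25)),0,np.cos(np.radians(25))]);sl=np.array([np.cos(np.radians(25)),0,np.sin(np.radians(25))]);foot=M(-88,0,40)
for nm,X in[("wing40",foot+.06*sl+M(0,75,0)+.04*n),("fin41",foot+.06*sl+M(0,-6,0)+.041*n),("handle",M(21,0,126))]:
    W=c2w(p,X);print(nm,X.round(4),W.round(4),((proj("top",W)+.4-[240,155])*5.4).round(),((proj("scene",W)+.43-[225,180])*7).round())
E
```

```text
[ 5.38730149e-01  5.78914514e-02 -1.51325544e+00 -5.54718478e-04] [[0.0, -0.9], [0.0, -1.4], [0.3, -0.1], [0.9, -0.2], [0.4, -0.1], [0.4, -0.6], [-0.7, -0.2], [-1.3, -0.9], [0.1, -0.4], [0.0, 2.1], [-0.9, 1.9], [-1.3, 0.4]]
lidBR [ 0.4151 -0.0366  0.0917] case [ 0.0873 -0.1289  0.0917] 0.59
handleR [0.4892 0.0335 0.1306] case [ 0.0215 -0.0508  0.1306] 2.97
handleL [0.5812 0.0396 0.1276] case [0.0207 0.0413 0.1276] 1.24
fin top [0.5275 0.1019 0.1044] case [-0.0445 -0.0087  0.1044] 0.0
wing top [0.6134 0.11   0.0967] case [-0.0477  0.0775  0.0967] 0.46
wing40 [-0.0505  0.075   0.1016] [0.6107 0.1126 0.1011] [135. 128.] [409.  67.]
fin41 [-0.0509 -0.006   0.1025] [0.5298 0.1084 0.102 ] [132. 281.] [292. 134.]
handle [0.021 0.    0.126] [0.5399 0.0369 0.1254] [275. 258.] [446. 125.]
```

```bash
cat >> g.py <<'E'
from scipy.spatial.transform import Rotation as Ro
p=np.load("pose.npy") if __import__("os").path.exists("pose.npy") else None
off=np.array([.0015,0,0])
a=np.radians(25)
def panel(x,y,out): return c2w(p,np.array([-.088+x*np.cos(a)-out*np.sin(a),y,.04+x*np.sin(a)+out*np.cos(a)])+off)
Rc=lambda v:np.array([[np.cos(p[2]),-np.sin(p[2]),0],[np.sin(p[2]),np.cos(p[2]),0],[0,0,1]])@v
n=Rc([-np.sin(a),0,np.cos(a)]);sl=Rc([np.cos(a),0,np.sin(a)]);yy=Rc([0,1,0])
def Rt(z,y): return np.stack([np.cross(y,z),y,z],1)
def delta(W,R):
    s=robot.observe();Rn=Ro.from_euler("xyz",s["tool_rot"]).as_matrix()
    print("t",round(s["time"],2),"dpos cm",(Rn.T@(W-s["tool_pos"])*100).round(2),"dr",np.degrees(Ro.from_matrix(Rn.T@R).as_rotvec()).round(1),"tgt",W.round(3))
    print(" q",np.round(s["qpos"],2),"F",np.round(s["contact_force"],1),"op",round(s["opening"],4))
def pan(): # where tcp is in panel coordinates (mm) and case
    s=robot.observe();d=s["tool_pos"]-panel(0,0,0);return np.round([d@sl*1000,d@yy*1000,d@n*1000],1)
E
python3 - <<'E'
from g import *
print(n,sl,yy)
for o in(.14,.017): delta(panel(.06,.075,o),Rt(-n,-sl))
E
```

```text
[-0.02430441  0.42191882  0.90630779] [ 0.05212098 -0.90480783  0.42261826] [0.99834498 0.05750914 0.        ]
t 0.2 dpos cm [-54.34 -21.1    3.47] dr [ 24.7  -4.2 -18.8] tgt [0.608 0.153 0.192]
 q [ 1.15  0.34  1.52  0.    1.28 -0.15] F [-0.   0.1 -0.3] op 0.0918
t 0.2 dpos cm [-56.04 -26.    14.62] dr [ 24.7  -4.2 -18.8] tgt [0.611 0.101 0.08 ]
 q [ 1.15  0.34  1.52  0.    1.28 -0.15] F [-0.   0.1 -0.3] op 0.0918
```

Call:
{"api": "step_arm", "payload": {
  "increments": [
    {"delta_pos":[-5,-2,-0.5],"dr":[2,0,-2],"fingers":0.35},
    {"delta_pos":[-10,-4,-0.5],"dr":[5,-1,-4],"fingers":0.35},
    {"delta_pos":[-15,-6,-0.5],"dr":[8,-1,-6],"fingers":0.35},
    {"delta_pos":[-20,-8,0],"dr":[11,-2,-8],"fingers":0.35},
    {"delta_pos":[-25,-10,0],"dr":[14,-2,-10],"fingers":0.35}
  ],
  "newtons": 45
}}

```text
time: 0.82
tool_pos: [0.3576, 0.3393, 0.2264]
tool_rot: [-2.893, 0.012, 3.043]
contact_force: [1.1, 0.8, -0.0]
opening: 0.0461
grip_force: 0.0
```

```bash
python3 -c "
from g import *
delta(panel(.06,.075,.12),Rt(-n,-sl))"
```

```text
t 0.82 dpos cm [-26.84 -14.98   9.59] dr [10.7 -2.3 -8.7] tgt [0.609 0.145 0.174]
 q [ 0.72  0.4   1.46 -0.18  1.45 -0.72] F [ 1.1  0.8 -0. ] op 0.0461
```

Call:
{"api": "step_arm", "payload": {
  "increments": [
    {"delta_pos":[-5,-2.5,0],"dr":[2,0,-2],"fingers":0.35},
    {"delta_pos":[-10,-5.5,1.5],"dr":[4,-1,-4],"fingers":0.35},
    {"delta_pos":[-15,-8.5,4],"dr":[6,-1,-5],"fingers":0.35},
    {"delta_pos":[-20,-11.5,6],"dr":[8,-2,-7],"fingers":0.35},
    {"delta_pos":[-25,-14,9],"dr":[10.7,-2.3,-8.7],"fingers":0.35}
  ]
}}

```text
time: 1.45
tool_pos: [0.5914, 0.1577, 0.1775]
tool_rot: [-2.706, 0.002, -3.084]
contact_force: [0.1, 1.4, -0.2]
opening: 0.0296
grip_force: 0.0
```

```bash
python3 -c "
from g import *
delta(panel(.06,.075,.07),Rt(-n,-sl));print(pan())"
```

```text
t 1.45 dpos cm [-1.66 -1.09  5.94] dr [ 0.1  0.1 -0.1] tgt [0.61  0.124 0.128]
 q [ 0.35  0.64  1.25 -0.42  1.4  -1.18] F [ 0.1  1.4 -0.2] op 0.0296
[ 49.2  58.3 129.4]
```

Call:
{"api": "step_arm", "payload": {
  "increments": [
    {"delta_pos":[-1.0,-0.7,2],"dr":[0,0,0],"fingers":0.35},
    {"delta_pos":[-1.7,-1.1,4],"dr":[0,0,0],"fingers":0.35},
    {"delta_pos":[-1.7,-1.1,5.9],"dr":[0,0,0],"fingers":0.35},
    {"delta_pos":[-1.7,-1.1,7.5],"dr":[0,0,0],"fingers":0.35},
    {"delta_pos":[-1.7,-1.1,7.5],"dr":[0,0,0],"fingers":0.35}
  ]
}}

```text
time: 2.08
tool_pos: [0.6079, 0.1187, 0.1129]
tool_rot: [-2.707, -0.002, -3.085]
contact_force: [-0.0, 0.2, 0.4]
opening: 0.0296
grip_force: 0.0
```

```bash
python3 -c "
from g import *
import cv2
t=viewer.read_camera('top');s=viewer.read_camera('scene')
a=cv2.resize(t[155:245,240:320,::-1],(400,450),interpolation=cv2.INTER_CUBIC)
b=cv2.resize(s[165:255,240:320,::-1],(400,450),interpolation=cv2.INTER_CUBIC)
cv2.imwrite('pics/h1.png',np.hstack([a,b]))
delta(panel(.06,.075,.017),Rt(-n,-sl));print(pan())
for w in(.040,.017):
  for dx in(-.015,.015):print(w,dx,((proj('scene',panel(.06+dx,.075,w))-[240,165])*5).round())"
```

```text
t 2.17 dpos cm [-0.13 -0.19  3.86] dr [ 0.1  0.1 -0.1] tgt [0.611 0.101 0.08 ]
 q [ 0.28  0.7   1.32 -0.45  1.25 -1.18] F [ 0.3 -0.6  0.2] op 0.03
[58.2 73.7 55.6]
0.04 -0.015 [198. 125.]
0.04 0.015 [235. 118.]
0.017 -0.015 [211. 160.]
0.017 0.015 [248. 154.]
```

View pics/h1.png

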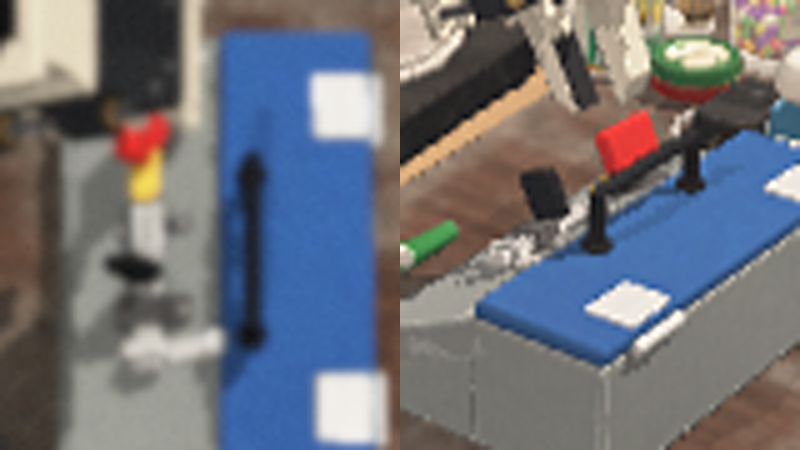

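Seen from both views, the fingers hover over the red wing, one on each side at scene-crop (580,105) and (630,100). The wing's top is near (625,125) and lies between them. I'll go down.

Call:
{"api": "step_arm", "payload": {
  "increments": [
    {"delta_pos":[-0.1,-0.2,1],"dr":[0,0,0],"fingers":0.35},
    {"delta_pos":[-0.1,-0.2,2],"dr":[0,0,0],"fingers":0.35},
    {"delta_pos":[-0.1,-0.2,3],"dr":[0,0,0],"fingers":0.35},
    {"delta_pos":[-0.1,-0.2,3.8],"dr":[0,0,0],"fingers":0.35},
    {"delta_pos":[-0.1,-0.2,3.8],"dr":[0,0,0],"fingers":0.35}
  ]
}}

```text
time: 2.8
tool_pos: [0.6108, 0.1008, 0.0798]
tool_rot: [-2.707, -0.0, -3.085]
contact_force: [-1.0, 0.8, 2.4]
opening: 0.0298
grip_force: 1.3
```

```bash
python3 -c "
from g import *
delta(panel(.06,.075,.017),Rt(-n,-sl));print(pan())"
```

```text
t 2.8 dpos cm [-0.05  0.04 -0.07] dr [ 0.1 -0.  -0.1] tgt [0.611 0.101 0.08 ]
 q [ 0.25  0.73  1.37 -0.46  1.17 -1.16] F [-1.   0.8  2.4] op 0.0298
[60.4 74.4 16.3]
```

Call:
{"api": "step_arm", "payload": {
  "increments": [
    {"delta_pos":[0,0,0],"dr":[0,0,0],"fingers":1},
    {"delta_pos":[0,0,0],"dr":[0,0,0],"fingers":1},
    {"delta_pos":[0,0,0],"dr":[0,0,0],"fingers":1},
    {"delta_pos":[0,0,0],"dr":[0,0,0],"fingers":1},
    {"delta_pos":[0,0,0],"dr":[0,0,0],"fingers":1}
  ]
}}

```text
time: 3.42
tool_pos: [0.6111, 0.1017, 0.0801]
tool_rot: [-2.708, 0.001, -3.085]
contact_force: [0.8, 5.1, 0.3]
opening: 0.0114
grip_force: 45.0
```

```bash
python3 -c "
from g import *
delta(panel(.06,.075,.017),Rt(-n,-sl));print(pan())
s=robot.observe();F=s['contact_force'];print('Fsl,y,n',F@sl,F@yy,F@n)"
```

```text
t 3.42 dpos cm [-0.02 -0.03  0.  ] dr [ 0.2  0.  -0.1] tgt [0.611 0.101 0.08 ]
 q [ 0.25  0.73  1.37 -0.46  1.17 -1.16] F [0.8 5.1 0.3] op 0.0114
[59.7 74.8 17. ]
Fsl,y,n -4.441583441585336 1.098363346186812 2.3628506421844775
```

Call:
{"api": "step_arm", "payload": {
  "increments": [
    {"delta_pos":[0,0.05,0.2],"dr":[0,0,0],"fingers":1},
    {"delta_pos":[0,0.05,0.4],"dr":[0,0,0],"fingers":1},
    {"delta_pos":[0,0.05,0.6],"dr":[0,0,0],"fingers":1},
    {"delta_pos":[0,0.05,0.75],"dr":[0,0,0],"fingers":1},
    {"delta_pos":[0,0.05,0.75],"dr":[0,0,0],"fingers":1}
  ]
}}

```text
time: 4.05
tool_pos: [0.6113, 0.0991, 0.0744]
tool_rot: [-2.708, 0.002, -3.085]
contact_force: [-2.2, 8.3, 9.7]
opening: 0.0116
grip_force: 45.3
```

```bash
cat >> g.py <<'E'
def st():
    s=robot.observe();F=s['contact_force'];print('t',round(s['time'],2),'panel',pan(),'Fsl,y,n',np.round([F@sl,F@yy,F@n],1),'M',np.round(s['torque']@n,2),'q',np.round(s['qpos'],2),'op',round(s['opening'],4),'g',round(s['grip_force'],1))
E
python3 -c "
from g import *
st()"
```

```text
t 4.05 panel [59.7 74.8 10.8] Fsl,y,n [-3.5 -1.8 12.3] M -0.0 q [ 0.25  0.74  1.37 -0.47  1.16 -1.16] op 0.0116 g 45.3
```

Call:
{"api": "step_arm", "payload": {
  "increments": [
    {"delta_pos":[0,0,0.15],"dr":[0,0,0],"fingers":1},
    {"delta_pos":[0,0,0.15],"dr":[0,0,8],"fingers":1},
    {"delta_pos":[0,0,0.15],"dr":[0,0,18],"fingers":1},
    {"delta_pos":[0,0,0.15],"dr":[0,0,28],"fingers":1},
    {"delta_pos":[0,0,0.15],"dr":[0,0,38],"fingers":1}
  ]
}}

```text
time: 4.68
tool_pos: [0.6114, 0.0992, 0.0743]
tool_rot: [-2.795, 0.266, 2.576]
contact_force: [-6.3, 11.1, 16.1]
opening: 0.0115
grip_force: 45.6
```

```bash
python3 -c "
from g import *
st();delta(panel(.06,.075,.01),Rt(-n,yy))"
```

```text
t 4.67 panel [59.5 74.9 10.7] Fsl,y,n [-3.6 -5.7 19.5] M 0.0 q [ 0.25  0.74  1.37 -0.47  1.16 -0.49] op 0.0115 g 45.6
t 4.67 dpos cm [-0.03 -0.03  0.07] dr [ 0.2 -0.1 51.6] tgt [0.612 0.098 0.074]
 q [ 0.25  0.74  1.37 -0.47  1.16 -0.49] F [-6.3 11.1 16.1] op 0.0115
```

Turning freely and bottomed out. I'll continue to the end stop, slightly past 90°.

Call:
{"api": "step_arm", "payload": {
  "increments": [
    {"delta_pos":[0,0,0],"dr":[0,0,10],"fingers":1},
    {"delta_pos":[0,0,0],"dr":[0,0,20],"fingers":1},
    {"delta_pos":[0,0,0],"dr":[0,0,30],"fingers":1},
    {"delta_pos":[0,0,0],"dr":[0,0,40],"fingers":1},
    {"delta_pos":[0,0,0],"dr":[0,0,50],"fingers":1}
  ]
}}

```text
time: 5.3
tool_pos: [0.6116, 0.0993, 0.0742]
tool_rot: [-3.132, 0.433, 1.659]
contact_force: [-5.5, 12.0, 15.5]
opening: 0.0119
grip_force: 45.2
```

```bash
python3 -c "
from g import *
st();delta(panel(.06,.075,.01),Rt(-n,yy))"
```

```text
t 5.3 panel [59.4 75.1 10.7] Fsl,y,n [-4.6 -4.8 19.2] M 0.08 q [ 0.25  0.74  1.37 -0.47  1.16  0.38] op 0.0119 g 45.2
t 5.3 dpos cm [-0.06 -0.02  0.07] dr [ 0.2 -0.2  1.6] tgt [0.612 0.098 0.074]
 q [ 0.25  0.74  1.37 -0.47  1.16  0.38] F [-5.5 12.  15.5] op 0.0119
```

Call:
{"api": "step_arm", "payload": {
  "increments": [
    {"delta_pos":[0,0,0],"dr":[0,0,3],"fingers":1},
    {"delta_pos":[0,0,0],"dr":[0,0,3],"fingers":1},
    {"delta_pos":[0,0,-0.3],"dr":[0,0,2],"fingers":1},
    {"delta_pos":[0,0,-0.6],"dr":[0,0,2],"fingers":1},
    {"delta_pos":[0,0,-0.85],"dr":[0,0,2],"fingers":1}
  ]
}}

```text
time: 5.92
tool_pos: [0.6114, 0.1018, 0.0796]
tool_rot: [3.14, 0.433, 1.627]
contact_force: [1.9, 5.2, 0.6]
opening: 0.0116
grip_force: 45.0
```

```bash
python3 -c "
from g import *
st();delta(panel(.06,.075,.01),Rt(-n,yy))"
```

```text
t 5.92 panel [59.4 75.1 16.6] Fsl,y,n [-4.3  2.2  2.7] M 0.02 q [ 0.25  0.73  1.37 -0.46  1.17  0.41] op 0.0116 g 45.0
t 5.92 dpos cm [-0.06 -0.01  0.66] dr [ 0.1 -0.2 -0.1] tgt [0.612 0.098 0.074]
 q [ 0.25  0.73  1.37 -0.46  1.17  0.41] F [1.9 5.2 0.6] op 0.0116
```

Call:
{"api": "step_arm", "payload": {
  "increments": [
    {"delta_pos":[0,0,0],"dr":[0,0,0],"fingers":0.35},
    {"delta_pos":[0,0,0],"dr":[0,0,0],"fingers":0.35},
    {"delta_pos":[0,0,-1.5],"dr":[0,0,0],"fingers":0.35},
    {"delta_pos":[0,0,-4],"dr":[0,0,0],"fingers":0.35},
    {"delta_pos":[0,0,-6],"dr":[0,0,0],"fingers":0.35}
  ]
}}

```text
time: 6.55
tool_pos: [0.6093, 0.1267, 0.1352]
tool_rot: [3.141, 0.435, 1.627]
contact_force: [-0.8, 0.1, 0.4]
opening: 0.0296
grip_force: 0.0
```

Call:
{"api": "step_arm", "payload": {
  "increments": [
    {"delta_pos":[0,-2,0],"dr":[0,0,0],"fingers":0.35},
    {"delta_pos":[0,-5,0],"dr":[0,0,0],"fingers":0.35},
    {"delta_pos":[0,-8.2,0],"dr":[0,0,0],"fingers":0.35},
    {"delta_pos":[0,-8.2,0],"dr":[0,0,0],"fingers":0.35},
    {"delta_pos":[0,-8.2,0],"dr":[0,0,0],"fingers":0.35}
  ]
}}

```text
time: 7.18
tool_pos: [0.5284, 0.1219, 0.1345]
tool_rot: [3.14, 0.434, 1.627]
contact_force: [-0.6, 0.3, -0.2]
opening: 0.0301
grip_force: 0.0
```

```bash
python3 -c "
from g import *
import cv2
t=viewer.read_camera('top');s=viewer.read_camera('scene')
a=cv2.resize(t[155:245,240:320,::-1],(400,450),interpolation=cv2.INTER_CUBIC)
b=cv2.resize(s[165:255,240:320,::-1],(400,450),interpolation=cv2.INTER_CUBIC)
cv2.imwrite('pics/h2.png',np.hstack([a,b]))
st();delta(panel(.06,-.007,.019),Rt(-n,yy))"
```

```text
t 7.28 panel [60.  -6.5 76.5] Fsl,y,n [-0.1  0.3 -0.3] M 0.02 q [ 0.32  0.56  1.53 -0.45  1.21  0.46] op 0.0301 g 0.0
t 7.28 dpos cm [-0.01 -0.05  5.75] dr [ 0.  -0.1 -0.1] tgt [0.529 0.098 0.082]
 q [ 0.32  0.56  1.53 -0.45  1.21  0.46] F [ 0.3 -0.  -0.3] op 0.0301
```

View pics/h2.png

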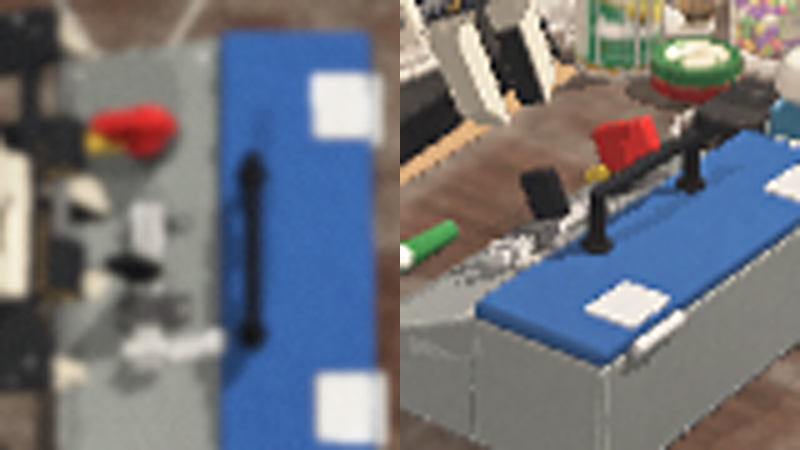

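```bash
python3 -c "
from g import *
s=robot.observe();T=np.array(s['tool_pos'])
c=lambda X:(((proj('top',X)-[240,155])*5).round(),((proj('scene',X)-[240,165])*5).round())
print('tcp',c(T));
for d in(-.015,.015,-.024,.024):print(d,c(T+d*yy))
print('fin top',c(panel(.06,-.006,.041)),c(panel(.06,-.006,.011)),c(panel(.048,-.006,.041)),c(panel(.072,-.006,.041)))
print('bar left?',c(panel(.06,.03,.011)))
print('hinge',c(c2w(p,[.021,.045,.126])),c(c2w(p,[.021,-.045,.126])))
"
```

```text
tcp (array([ 92., 245.]), array([112., 112.]))
-0.015 (array([ 92., 272.]), array([ 95., 121.]))
0.015 (array([ 93., 218.]), array([128., 103.]))
-0.024 (array([ 92., 289.]), array([ 85., 126.]))
0.024 (array([ 93., 201.]), array([137.,  97.]))
fin top (array([123., 258.]), array([133., 169.])) (array([149., 270.]), array([151., 217.])) (array([104., 260.]), array([118., 172.])) (array([143., 256.]), array([148., 166.]))
bar left? (array([149., 207.]), array([188., 194.]))
hinge (array([253., 156.]), array([287., 134.])) (array([253., 319.]), array([193., 193.]))
```

The lobe now points down the slope at top-crop (95,140), so the knob is freed. The fin is at (133,267) and the fingers are straddling it, so I'll descend.

Call:
{"api": "step_arm", "payload": {
  "increments": [
    {"delta_pos":[0,-0.2,1.5],"dr":[0,0,0],"fingers":0.35},
    {"delta_pos":[0,-0.2,3],"dr":[0,0,0],"fingers":0.35},
    {"delta_pos":[0,-0.2,4.5],"dr":[0,0,0],"fingers":0.35},
    {"delta_pos":[0,-0.2,5.7],"dr":[0,0,0],"fingers":0.35},
    {"delta_pos":[0,-0.2,5.7],"dr":[0,0,0],"fingers":0.35}
  ]
}}

```text
time: 7.9
tool_pos: [0.5264, 0.0971, 0.0811]
tool_rot: [-3.14, 0.435, 1.627]
contact_force: [-0.4, 0.0, -0.0]
opening: 0.0296
grip_force: 0.0
```

Call:
{"api": "step_arm", "payload": {
  "increments": [
    {"delta_pos":[0,0,0],"dr":[0,0,0],"fingers":1},
    {"delta_pos":[0,0,0],"dr":[0,0,0],"fingers":1},
    {"delta_pos":[0,0,0],"dr":[0,0,0],"fingers":1},
    {"delta_pos":[0,0,0],"dr":[0,0,0],"fingers":1},
    {"delta_pos":[0,0,0],"dr":[0,0,0],"fingers":1}
  ],
  "newtons": 25
}}

```text
time: 8.52
tool_pos: [0.5303, 0.0983, 0.0829]
tool_rot: [3.133, 0.433, 1.626]
contact_force: [10.8, -1.7, -5.9]
opening: 0.0101
grip_force: 25.0
```

```bash
python3 -c "
from g import *
st()"
```

```text
t 8.53 panel [59.8 -6.1 20.1] Fsl,y,n [-0.4 10.7 -6.3] M 0.03 q [ 0.28  0.61  1.61 -0.49  1.07  0.5 ] op 0.0101 g 25.0
```

Call:
{"api": "step_arm", "payload": {
  "increments": [
    {"delta_pos":[0,0.6,0],"dr":[0,0,0],"fingers":1},
    {"delta_pos":[0,1.4,0],"dr":[0,0,0],"fingers":1},
    {"delta_pos":[0,2.2,0],"dr":[0,0,0],"fingers":1},
    {"delta_pos":[0,2.9,0],"dr":[0,0,0],"fingers":1},
    {"delta_pos":[0,3.2,0],"dr":[0,0,0],"fingers":1}
  ]
}}

```text
time: 9.15
tool_pos: [0.5586, 0.0997, 0.0828]
tool_rot: [-3.14, 0.435, 1.627]
contact_force: [-10.2, 3.4, 11.4]
opening: 0.0099
grip_force: 25.0
```

```bash
python3 -c "
from g import *
st()"
```

```text
t 9.15 panel [59.9 22.3 19.9] Fsl,y,n [  1.2 -10.   12. ] M 0.05 q [ 0.27  0.65  1.52 -0.47  1.12  0.46] op 0.0099 g 25.0
```

Call:
{"api": "step_arm", "payload": {
  "increments": [
    {"delta_pos":[0,-0.1,0],"dr":[0,0,0],"fingers":0.35},
    {"delta_pos":[0,-0.1,0],"dr":[0,0,0],"fingers":0.35},
    {"delta_pos":[0,-0.1,-2],"dr":[0,0,0],"fingers":0.35},
    {"delta_pos":[0,-0.1,-5],"dr":[0,0,0],"fingers":0.35},
    {"delta_pos":[0,-0.1,-9],"dr":[0,0,0],"fingers":0.35}
  ]
}}

```text
time: 9.78
tool_pos: [0.5554, 0.1372, 0.1638]
tool_rot: [-3.14, 0.435, 1.628]
contact_force: [0.7, 0.6, 0.3]
opening: 0.0298
grip_force: 0.0
```

```bash
cat >> g.py <<'E'
cx=Rc([1,0,0]);zz=np.array([0,0,1.])
def lid(th,depth=.015,tilt=0,up=0):
    th,ti=np.radians([th,tilt]);A=np.arctan2(.044,-.067)-th;r=.0802
    d=-np.sin(ti)*cx-np.cos(ti)*zz   # tool z
    W=c2w(p,[.088+r*np.cos(A),0,.082+r*np.sin(A)])+d*(depth-up)
    return W,Rt(d,-np.cos(ti)*cx+np.sin(ti)*zz)
E
python3 -c "
from g import *
st();delta(*lid(0,up=.06))"
```

```text
t 9.78 panel [ 60.1  21.2 109.2] Fsl,y,n [-0.4  0.8  0.6] M -0.01 q [ 0.33  0.58  1.4  -0.43  1.31  0.42] op 0.0298 g 0.0
t 9.78 dpos cm [-9.28 -2.11  3.58] dr [-19.6  19.5 -88.5] tgt [0.54  0.037 0.17 ]
 q [ 0.33  0.58  1.4  -0.43  1.31  0.42] F [0.7 0.6 0.3] op 0.0298
```

Call:
{"api": "step_arm", "payload": {
  "increments": [
    {"delta_pos":[0,0,-1],"dr":[-2,2,-9],"fingers":0.13},
    {"delta_pos":[-1,0,-2],"dr":[-4,4,-18],"fingers":0.13},
    {"delta_pos":[-2,0,-2],"dr":[-6,6,-27],"fingers":0.13},
    {"delta_pos":[-3,-0.5,-2],"dr":[-8,8,-36],"fingers":0.13},
    {"delta_pos":[-4,-1,-2],"dr":[-10,10,-45],"fingers":0.13}
  ]
}}

```text
time: 10.4
tool_pos: [0.5472, 0.1086, 0.1989]
tool_rot: [-3.051, 0.211, 2.451]
contact_force: [-0.7, -0.6, -0.1]
opening: 0.0402
grip_force: 0.0
```

```bash
python3 -c "
from g import *
st();delta(*lid(0,up=.06))"
```

```text
t 10.4 panel [100.4  11.4 129.1] Fsl,y,n [ 0.5 -0.7 -0.3] M 0.04 q [ 0.18  0.41  1.53 -0.24  1.15 -0.6 ] op 0.0402 g 0.0
t 10.4 dpos cm [-3.32 -5.64  4.14] dr [ -9.4   9.6 -43.2] tgt [0.54  0.037 0.17 ]
 q [ 0.18  0.41  1.53 -0.24  1.15 -0.6 ] F [-0.7 -0.6 -0.1] op 0.0402
```

Call:
{"api": "step_arm", "payload": {
  "increments": [
    {"delta_pos":[-0.6,-1.1,0.3],"dr":[-2,2,-9],"fingers":0.13},
    {"delta_pos":[-1.3,-2.2,1],"dr":[-4,4,-18],"fingers":0.13},
    {"delta_pos":[-2,-3.4,2],"dr":[-6,6,-27],"fingers":0.13},
    {"delta_pos":[-2.6,-4.5,3],"dr":[-8,8,-36],"fingers":0.13},
    {"delta_pos":[-3.3,-5.6,4.1],"dr":[-9.4,9.6,-43.2],"fingers":0.13}
  ]
}}

```text
time: 11.02
tool_pos: [0.5399, 0.0369, 0.1706]
tool_rot: [-3.141, -0.0, -3.085]
contact_force: [-0.6, 0.2, -0.3]
opening: 0.0397
grip_force: 0.0
```

```bash
python3 -c "
from g import *
import cv2
t=viewer.read_camera('top');s=viewer.read_camera('scene')
a=cv2.resize(t[155:245,240:320,::-1],(400,450),interpolation=cv2.INTER_CUBIC)
b=cv2.resize(s[165:255,240:320,::-1],(400,450),interpolation=cv2.INTER_CUBIC)
cv2.imwrite('pics/h3.png',np.hstack([a,b]))
st();delta(*lid(0))"
```

```text
t 11.12 panel [153.4  -0.2  72.3] Fsl,y,n [-0.9  0.4 -0.3] M 0.01 q [-0.07  0.42  1.57 -0.    1.15 -1.7 ] op 0.04 g 0.0
t 11.12 dpos cm [-0.03  0.11  5.93] dr [-0.1 -0.1 -0.4] tgt [0.54  0.037 0.11 ]
 q [-0.07  0.42  1.57 -0.    1.15 -1.7 ] F [ 0.3  0.7 -0.7] op 0.04
```

View pics/h3.png

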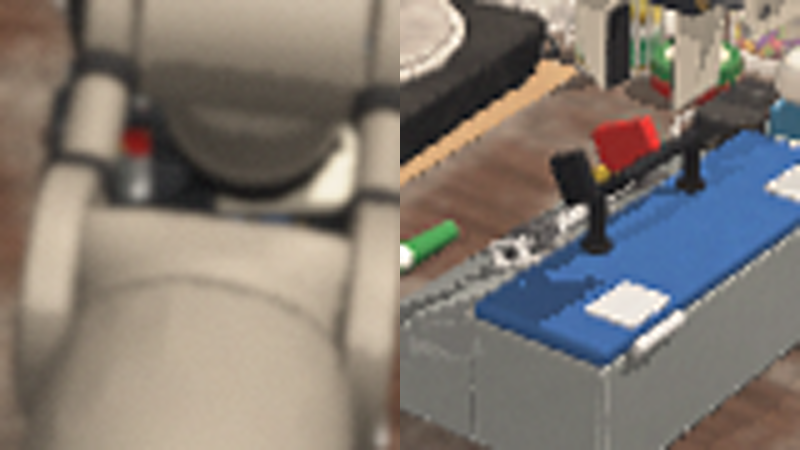

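The fin has moved left, now at scene-crop (573,178). The fingers hang above the handle line at (620,80) and (700,95). I'll lower onto the bar.

Call:
{"api": "step_arm", "payload": {
  "increments": [
    {"delta_pos":[0,0,1.5],"dr":[0,0,0],"fingers":0.13},
    {"delta_pos":[0,0,3],"dr":[0,0,0],"fingers":0.13},
    {"delta_pos":[0,0,4.5],"dr":[0,0,0],"fingers":0.13},
    {"delta_pos":[0,0,6],"dr":[0,0,0],"fingers":0.13},
    {"delta_pos":[0,0,6],"dr":[0,0,0],"fingers":0.13}
  ]
}}

```text
time: 11.75
tool_pos: [0.5389, 0.038, 0.1092]
tool_rot: [-3.141, -0.003, -3.089]
contact_force: [-0.2, 0.0, 0.7]
opening: 0.0398
grip_force: 0.0
```

Call:
{"api": "step_arm", "payload": {
  "increments": [
    {"delta_pos":[0,0,0],"dr":[0,0,0],"fingers":1},
    {"delta_pos":[0,0,0],"dr":[0,0,0],"fingers":1},
    {"delta_pos":[0,0,0],"dr":[0,0,0],"fingers":1},
    {"delta_pos":[0,0,0],"dr":[0,0,0],"fingers":1},
    {"delta_pos":[0,0,0],"dr":[0,0,0],"fingers":1}
  ],
  "newtons": 30
}}

```text
time: 12.38
tool_pos: [0.5401, 0.0366, 0.1112]
tool_rot: [-3.139, 0.001, -3.089]
contact_force: [0.5, -4.7, 1.1]
opening: 0.009
grip_force: 30.0
```

```bash
python3 -c "
from g import *
st()
for i in range(1,8): delta(*lid(i*10,tilt=i*10/3))"
```

```text
t 12.38 panel [128.1   0.2  19.5] Fsl,y,n [ 4.8  0.2 -1. ] M 0.02 q [-0.07  0.49  1.64 -0.    1.01 -1.69] op 0.009 g 30.0
t 12.38 dpos cm [ 0.01 -0.74 -1.02] dr [-3.5  0.1 -0.3] tgt [0.54  0.029 0.121]
 q [-0.07  0.49  1.64 -0.    1.01 -1.69] F [ 0.5 -4.7  1.1] op 0.009
t 12.38 dpos cm [ 0.   -1.7  -1.96] dr [-6.8  0.1 -0.3] tgt [0.541 0.02  0.131]
 q [-0.07  0.49  1.64 -0.    1.01 -1.69] F [ 0.5 -4.7  1.1] op 0.009
t 12.38 dpos cm [-0.  -2.8 -2.7] dr [-10.2   0.1  -0.3] tgt [0.542 0.009 0.138]
 q [-0.07  0.49  1.64 -0.    1.01 -1.69] F [ 0.5 -4.7  1.1] op 0.009
t 12.38 dpos cm [-0.01 -4.02 -3.23] dr [-13.5   0.1  -0.3] tgt [ 0.542 -0.003  0.144]
 q [-0.07  0.49  1.64 -0.    1.01 -1.69] F [ 0.5 -4.7  1.1] op 0.009
t 12.38 dpos cm [-0.02 -5.31 -3.54] dr [-16.8   0.1  -0.3] tgt [ 0.543 -0.016  0.147]
 q [-0.07  0.49  1.64 -0.    1.01 -1.69] F [ 0.5 -4.7  1.1] op 0.009
t 12.38 dpos cm [-0.02 -6.62 -3.6 ] dr [-20.2   0.1  -0.3] tgt [ 0.544 -0.029  0.147]
 q [-0.07  0.49  1.64 -0.    1.01 -1.69] F [ 0.5 -4.7  1.1] op 0.009
t 12.38 dpos cm [-0.03 -7.92 -3.43] dr [-23.5   0.1  -0.3] tgt [ 0.545 -0.042  0.146]
 q [-0.07  0.49  1.64 -0.    1.01 -1.69] F [ 0.5 -4.7  1.1] op 0.009
```

Bar gripped at the expected place (9 mm opening). I'll lift along the arc.

Call:
{"api": "step_arm", "payload": {
  "increments": [
    {"delta_pos":[0,-0.3,-0.5],"dr":[-1.5,0,0],"fingers":1},
    {"delta_pos":[0,-0.7,-1.0],"dr":[-3.5,0,0],"fingers":1},
    {"delta_pos":[0,-1.2,-1.5],"dr":[-5,0,0],"fingers":1},
    {"delta_pos":[0,-1.7,-2.0],"dr":[-7,0,0],"fingers":1},
    {"delta_pos":[0,-2.2,-2.35],"dr":[-8.5,0,0],"fingers":1}
  ]
}}

```text
time: 13.0
tool_pos: [0.541, 0.0173, 0.1341]
tool_rot: [2.989, 0.0, -3.09]
contact_force: [3.4, 8.5, -4.6]
opening: 0.0088
grip_force: 30.0
```

```bash
python3 -c "
from g import *
st()
for i in range(3,8): delta(*lid(i*10,tilt=i*10/3))"
```

```text
t 13.0 panel [ 1.552e+02 -1.000e-01  3.210e+01] Fsl,y,n [-9.5  3.9 -0.7] M -0.24 q [-0.2   0.47  1.61  0.17  1.11 -1.9 ] op 0.0088 g 30.0
t 13.0 dpos cm [-0.01 -0.8  -0.55] dr [-1.3  0.1 -0.3] tgt [0.542 0.009 0.138]
 q [-0.2   0.47  1.61  0.17  1.11 -1.9 ] F [ 3.4  8.5 -4.6] op 0.0088
t 13.0 dpos cm [-0.02 -1.92 -1.26] dr [-4.6  0.1 -0.3] tgt [ 0.542 -0.003  0.144]
 q [-0.2   0.47  1.61  0.17  1.11 -1.9 ] F [ 3.4  8.5 -4.6] op 0.0088
t 13.0 dpos cm [-0.03 -3.14 -1.76] dr [-7.9  0.1 -0.3] tgt [ 0.543 -0.016  0.147]
 q [-0.2   0.47  1.61  0.17  1.11 -1.9 ] F [ 3.4  8.5 -4.6] op 0.0088
t 13.0 dpos cm [-0.03 -4.43 -2.03] dr [-11.3   0.1  -0.3] tgt [ 0.544 -0.029  0.147]
 q [-0.2   0.47  1.61  0.17  1.11 -1.9 ] F [ 3.4  8.5 -4.6] op 0.0088
t 13.0 dpos cm [-0.04 -5.74 -2.06] dr [-14.6   0.1  -0.3] tgt [ 0.545 -0.042  0.146]
 q [-0.2   0.47  1.61  0.17  1.11 -1.9 ] F [ 3.4  8.5 -4.6] op 0.0088
```

Call:
{"api": "step_arm", "payload": {
  "increments": [
    {"delta_pos":[0,-0.9,-0.6],"dr":[-2,0,0],"fingers":1},
    {"delta_pos":[0,-2.0,-1.3],"dr":[-5,0,0],"fingers":1},
    {"delta_pos":[0,-3.2,-1.8],"dr":[-8,0,0],"fingers":1},
    {"delta_pos":[0,-4.5,-2.0],"dr":[-11,0,0],"fingers":1},
    {"delta_pos":[0,-5.7,-2.05],"dr":[-14.5,0,0],"fingers":1}
  ]
}}

```text
time: 13.62
tool_pos: [0.5443, -0.0413, 0.1491]
tool_rot: [2.734, 0.003, -3.088]
contact_force: [-2.3, 7.5, 9.0]
opening: 0.009
grip_force: 30.0
```

```bash
python3 -c "
from g import *
st()
for i in range(6,9): delta(*lid(i*10,tilt=i*10/3))"
```

```text
t 13.62 panel [ 2.148e+02 -2.000e-01  2.090e+01] Fsl,y,n [-3.1 -1.8 11.3] M 0.26 q [-0.43  0.53  1.53  0.37  1.3  -2.19] op 0.009 g 30.0
t 13.62 dpos cm [-0.01  1.02  0.63] dr [ 3.3  0.2 -0.2] tgt [ 0.544 -0.029  0.147]
 q [-0.43  0.53  1.53  0.37  1.3  -2.19] F [-2.3  7.5  9. ] op 0.009
t 13.62 dpos cm [-0.02 -0.24  0.27] dr [-0.   0.2 -0.1] tgt [ 0.545 -0.042  0.146]
 q [-0.43  0.53  1.53  0.37  1.3  -2.19] F [-2.3  7.5  9. ] op 0.009
t 13.62 dpos cm [-0.02 -1.54  0.14] dr [-3.3  0.2 -0.1] tgt [ 0.545 -0.055  0.142]
 q [-0.43  0.53  1.53  0.37  1.3  -2.19] F [-2.3  7.5  9. ] op 0.009
```

Call:
{"api": "step_arm", "payload": {
  "increments": [
    {"delta_pos":[0,0,0],"dr":[0,0,0],"fingers":0.62},
    {"delta_pos":[0,0,0],"dr":[0,0,0],"fingers":0.62},
    {"delta_pos":[0,0,-1.5],"dr":[0,0,0],"fingers":0.62},
    {"delta_pos":[0,0,-4],"dr":[0,0,0],"fingers":0.62},
    {"delta_pos":[0,0,-8],"dr":[0,0,0],"fingers":0.62}
  ]
}}

```text
time: 14.25
tool_pos: [0.5452, -0.0745, 0.2209]
tool_rot: [2.741, -0.001, -3.088]
contact_force: [0.2, 0.1, -0.0]
opening: 0.0174
grip_force: 0.0
```

Call:
{"api": "step_arm", "payload": {
  "increments": [
    {"delta_pos":[2,0,-3],"dr":[0,0,0],"fingers":0.62},
    {"delta_pos":[5,0,-5],"dr":[0,0,0],"fingers":0.62},
    {"delta_pos":[9,0,-7],"dr":[0,0,0],"fingers":0.62},
    {"delta_pos":[12,0,-8],"dr":[0,0,0],"fingers":0.62},
    {"delta_pos":[12,0,-8],"dr":[0,0,0],"fingers":0.62}
  ]
}}

```text
time: 14.88
tool_pos: [0.4267, -0.1126, 0.2954]
tool_rot: [2.743, 0.002, -3.091]
contact_force: [0.5, 0.4, -0.2]
opening: 0.0177
grip_force: 0.0
```

```bash
python3 -c "
from g import *
import cv2
t=viewer.read_camera('top');s=viewer.read_camera('scene')
a=cv2.resize(t[120:300,210:370,::-1],(400,450),interpolation=cv2.INTER_CUBIC)
b=cv2.resize(s[150:270,220:327,::-1],(400,450),interpolation=cv2.INTER_CUBIC)
cv2.imwrite('pics/h4.png',np.hstack([a,b]))
st()"
```

```text
t 14.97 panel [ 334.2 -120.5  125.3] Fsl,y,n [-0.6  0.6  0.5] M -0.01 q [-0.65  0.25  1.53  0.3   1.62 -2.3 ] op 0.0173 g 0.0
```

View pics/h4.png

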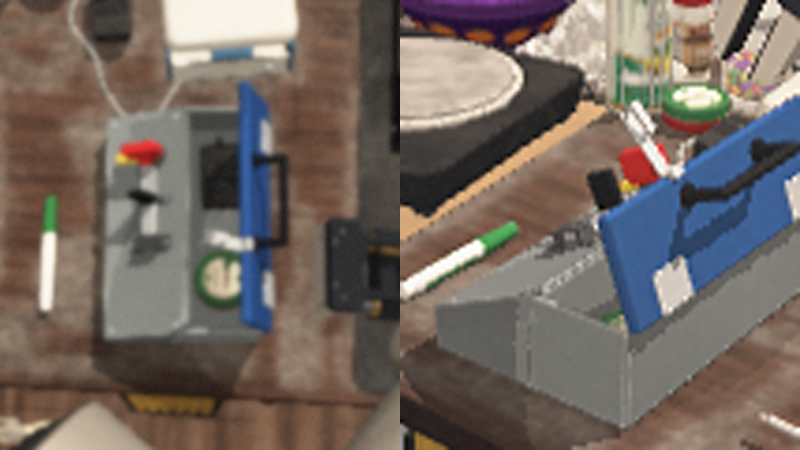

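The lid stands steeply open (top-crop x 240–270). The knob is freed with its lobe at (125,158), the bolt has been moved across, the gripper is clear and the marker hasn't moved.

```bash
python3 -c "
from cell import robot
print(robot.hand_in())"
```

```text
the job is handed in; nothing more can be done
None
```

The case is open and the job is handed in (result not shown): knob freed, then bolt slid fully across, then lid raised to about 70° and staying up by itself, with the gripper clear and the marker unmoved; I didn't recheck the bowl, screwdriver or carton.

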